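Close a two-part chocolate-egg mould over its capsule and hold it pressed

TASK

Put the small toy capsule into the chocolate half-shell of the mould half that stands open on the counter. Then take the other mould half off the warming plate, where its chocolate rim has just been softened, set it squarely over the two dowels (thick dowel in the wide hole) until the faces meet, and press the halves together with a steady push of about 15 N, never over 50 N, so that the shells join. Finish while still holding the pair pressed together with the gripper; do not shove the lower half about or disturb the bowl, the cone roller and the spatula.

Things in the scene. Friction and masses are not known exactly. Their poses are not given: they have to be found in the camera images.
- lower_half: Lower mould half, off-white plastic, 0.32 kg, loose: 128 (x) x 62 (y) x 34 mm high, on two side skirts. Origin: centre of underside, on the counter; x to the egg's blunt end. Flat mating face on top, at z = 34 mm. In it a hollow dark chocolate half-shell, open at the top: 57 (x) x 38 (y) mm inside, 20 mm deep, bowl-shaped. Two steel dowels rise 12 mm from the face, their upper 5 mm tapered.
- upper_half: Upper mould half, same plastic and outline, 0.30 kg, face down on a flat square warming plate (190 mm, 25 mm high, fixed). Origin: centre of the mating face, its underside; x to the egg's blunt end. 34 mm high; upright flat skirts along both long sides, outer faces at y = +-31 mm, with the dome between. Shut, its x axis is along the lower half's, origin 34 mm above that one's.
- capsule: Toy capsule: white plastic drum with bevelled ends, 24 mm diameter, 28 mm high, 15 g, standing on the counter. Origin: centre of its underside, z along its length. Standing in the shell, its foot is about 14 mm above the counter and its top 8 mm above the mating face; any attitude is fine, the upper shell is hollow too (20 mm).
- dowel_thick (a point): Foot of the 10 mm dowel on the lower half's mating face, 50 mm from the centre at the egg's blunt end (x = +50, z = 34 mm of the lower half)
- dowel_thin (a point): Foot of the 7 mm dowel on the lower half's mating face, at the egg's narrow end (x = -50, z = 34 mm of the lower half)
- hole_wide (a point): Centre of the 12 mm hole, at the mating face, x = +50 mm of the upper half; it goes through the 8 mm plate and takes the thick dowel
- hole_narrow (a point): Centre of the 9 mm hole, at the mating face, x = -50 mm of the upper half; it goes through the 8 mm plate and takes the thin dowel
- bowl: Bystander: white plastic mixing bowl, 224 mm across, 105 mm high; origin at the centre of its underside
- cone_roller: Bystander: wooden cone roller standing on its handle, 209 mm high, 42 mm thick; origin at the centre of its underside
- spatula: Bystander: spatula, 260 mm long, lying flat; origin at its middle
- table: The stainless counter everything stands on, top at z = 0; what presses on it through the mould is the push plus the mould's own weight (5 to 8 N)

How it is judged:
By the outcome, as a careful person would: the job done as asked, in the order asked, and still so for the second after the job is handed in, while the arm keeps its last pose, push and grip.
It also fails if it takes over 59 s, if anything falls off the work surface, if the arm or the gripper's body presses on something with over 40 N, if the wrist force passes 120 N, or if a joint passes its speed limit or range.

ROBOT

A 6-joint arm with a two-finger parallel gripper is mounted at the origin on the work surface. World frame = base frame: x ahead of the robot, y to its left, z up, the work surface at z = 0. Lengths are in m, angles in rad, forces in N, time in s.
With the tool pointing down it reaches from about 0.275 to 0.775 m from the base axis. Payload 14.6 kg.
Tool frame: the origin (TCP) lies midway between the tips of the shut fingers; the grasp point (between the pads) lies 19 mm behind it; z points along the fingers, y is the direction in which the jaws open and shut (so a half turn about z gives the same grasp; the last joint's range is limited). The gripper opens to 85 mm and grips with 20 to 120 N. Pads are 22 mm wide; open, the fingers measure 114 mm over their backs; the gripper's body (76 mm by 85 mm) begins 54 mm behind the grasp point. The pads swing forward as they close: fully open they stand 13 mm farther back than shut.
Start: joints at [1.058, 0.263, -0.048, 1.259, 0, 1.415], TCP at [0.184, 0.492, 0.231] pointing down, gripper open.
Joint ranges: [-2.65, 2.65], [-0.89, 1.7], [-1.18, 1.37], [-2.13, 2.11], [-1.35, 1.29], [-3.14, 3.14]. Speed limits (rad/s): [1.89, 1.89, 2.57, 2.79, 3.14, 3.14].

INTERFACE

Orientations are given as a rotation vector (axis times angle).
In Python, from bench import bot gives the robot as it stands. The module is installed in compiled form; this text tells all that it offers.
- The arm moves only by the tool move_arm, never from a script. Its argument "plan" is a list of rows, each a list of 3 entries, a list of its own where there are three numbers: the turn, a rotation vector about the world's x, y, z in degrees, then the shift along the world's x, y, z in mm, then the gripper's target within -1 to 1 (shut at 1, half-way at 0, fully open at -1). In form: [[[rx, ry, rz], [dx, dy, dz], hand], ...]. A call has exactly 10 rows; each row is the pose to reach, as a shift and turn from the pose measured when the call began; what a row does not reach only later rows make up. A row lasts 1/12 s, in which the tool goes at most 41.7 mm and 7.16 degrees, less where a joint would pass 70% of its speed; a pose out of reach is approached as far as the arm can. A call with a gripper value outside its range is refused whole. The fingers move at their own pace and stop on an object; "force" is the grip in N (left out, the last holds). Time passes only in rows, so rows that repeat a pose let the fingers close, or fill a call up. It gives the time, the measured TCP pose, the force and the opening at its end, in the units of the state.
- bot.observe(): the state, without advancing time (a new reading comes with each control period).
- bot.capture(name): name is "side" or "top"; returns a dict with "image" (480x640x3 uint8, red, green, blue), "fx", "fy", "cx", "cy" (pixels), "rvec" (rotation vector, rad) and "tvec" (3), from world to camera coordinates, as OpenCV has them. Camera axes: x right, y down, z forward; pixel columns grow to the right and rows downward; lengths in m; the calibration is good to about 2 mm. A picture is of the moment at which its call begins. There is no depth.
- bot.hand_in(): hands the job in, once; it reports no verdict.
Trained networks look in a picture, given as the dict that the camera call returned (one of the last four; its "shot" number tells which), for a name from the list of things; names that differ only in an ending like _2 or _b are one class to them, and where a whole thing is asked for, a point or a joint stands for the part that bears it (a point fixed in the world has none). Each returns a list of dicts, best first, with "conf" (0 to 1); they miss things now and then, are a little off and sometimes report something else, mostly with a low value. They report only what shows in the picture. A call takes as long as a camera call.
- bot.boxes_of(picture, query): "location" ([x, y, z] in m, in world coordinates, good to about 4 mm: the middle of the surface that is visible of it).
- bot.trace(picture, query): "region" (480x640 bool, what is visible of it).
The state is a dict: "t": time; "joints": joint angles; "qd": joint speeds; "effort": joint torques, N m; "ee_pos": TCP position; "tcp_rot": TCP orientation; "contact_force": force on the tool from outside, world axes, zero at the start; "moment": the same for the moment, N m; "gripper_width": finger opening in m.
Only numpy, scipy, OpenCV 4.12 (cv2) and the standard library are available. Lean on these libraries where they do the work, as an engineer would, in place of code of your own. Each camera call takes 0.05 s, during which the arm holds its last target. There are 200 camera calls.

## Working session

There is one attempt and no reset: what is moved stays moved. The work goes in short steps, Python scripts to look and compute and a tool call to move; the robot and the scene stay as the last step left them, time stands still between calls to the robot, and variables do not carry over. Pictures are saved under pics/ and viewed, about 8 in all and at most 12, crops included, and the job is handed in when it is done.

Besides the shell and the picture viewer there is one more tool, called after "Call:" in YAML: its name, and indented under it one key for each argument. move_arm: Moves the arm, as the interface text tells. Its arguments: {"type":"object","properties":{"plan":{"type":"array"},"force":{"type":"number"}},"required":["plan"]}

```bash
mkdir -p pics; cat > h.py <<'E'
import numpy as np, cv2
from bench import bot
def shot(n,fn=None):
    p=bot.capture(n)
    if fn: cv2.imwrite('pics/'+fn,p['image'][:,:,::-1])
    return p
def ray(p,uv):
    R=cv2.Rodrigues(np.array(p['rvec'],float))[0]; t=np.array(p['tvec'],float).ravel()
    d=R.T@np.array([(uv[0]-p['cx'])/p['fx'],(uv[1]-p['cy'])/p['fy'],1]); return -R.T@t,d
def atz(p,uv,z):
    o,d=ray(p,uv); return o+d*(z-o[2])/d[2]
def proj(p,X):
    K=np.array([[p['fx'],0,p['cx']],[0,p['fy'],p['cy']],[0,0,1]],float)
    return cv2.projectPoints(np.atleast_2d(np.array(X,float)),np.array(p['rvec'],float),np.array(p['tvec'],float),K,None)[0].reshape(-1,2)
E
python3 - <<'E'
from h import *
s=bot.observe(); print({k:np.round(v,3) for k,v in s.items()})
for n in('top','side'):
    p=shot(n,n+'0.png'); print(n,np.round(ray(p,(320,240)),3).tolist(),p['fx'])
    for q in('lower_half','upper_half','capsule','dowel_thick','dowel_thin','hole_wide','hole_narrow','bowl','cone_roller','spatula'):
        print(q,[(np.round(b['location'],3).tolist(),round(b['conf'],2)) for b in bot.boxes_of(p,q)][:2])
E
```

```text
{'t': np.float64(0.0), 'joints': array([ 1.058,  0.264, -0.049,  1.259,  0.   ,  1.415]), 'qd': array([ 0.002, -0.001,  0.001, -0.   , -0.001, -0.002]), 'effort': array([-2.0000e-03, -6.3763e+01,  3.8456e+01,  1.4000e-02, -0.0000e+00,
        0.0000e+00]), 'ee_pos': array([0.184, 0.491, 0.231]), 'tcp_rot': array([-5.590e-01, -3.091e+00,  2.000e-03]), 'contact_force': array([ 0.833,  0.437, -0.044]), 'moment': array([-0.005,  0.024,  0.024]), 'gripper_width': np.float64(0.086)}
top [[0.469, -0.086, 1.268], [0.102, 0.015, -0.995]] 506.75131184606965
lower_half [([0.558, -0.019, 0.034], 0.78)]
upper_half [([0.463, 0.236, 0.041], 0.68)]
capsule [([0.479, -0.247, 0.029], 0.67)]
dowel_thick [([0.559, -0.017, 0.032], 0.97)]
dowel_thin [([0.558, -0.013, 0.036], 0.88)]
hole_wide [([0.464, 0.243, 0.037], 0.92), ([0.558, -0.019, 0.034], 0.6)]
hole_narrow [([0.467, 0.233, 0.04], 0.7)]
bowl [([0.468, 0.236, 0.037], 0.22)]
cone_roller [([0.71, 0.326, 0.116], 0.58)]
spatula [([0.714, 0.062, -0.001], 0.86)]
side [[0.534, -1.032, 0.882], [0.065, 0.769, -0.636]] 585.1175299379161
lower_half [([0.553, -0.037, 0.035], 0.76)]
upper_half [([0.47, 0.233, 0.048], 0.9)]
capsule [([0.476, -0.254, 0.026], 0.55)]
dowel_thick [([0.557, -0.036, 0.037], 0.79)]
dowel_thin [([0.556, -0.039, 0.032], 0.61)]
hole_wide [([0.469, 0.235, 0.046], 0.7)]
hole_narrow [([0.467, 0.233, 0.046], 0.6)]
bowl [([0.572, -0.444, 0.039], 0.62)]
cone_roller [([0.715, 0.321, 0.103], 0.66)]
spatula [([0.721, 0.051, 0.003], 0.68)]
```

View pics/top0.png

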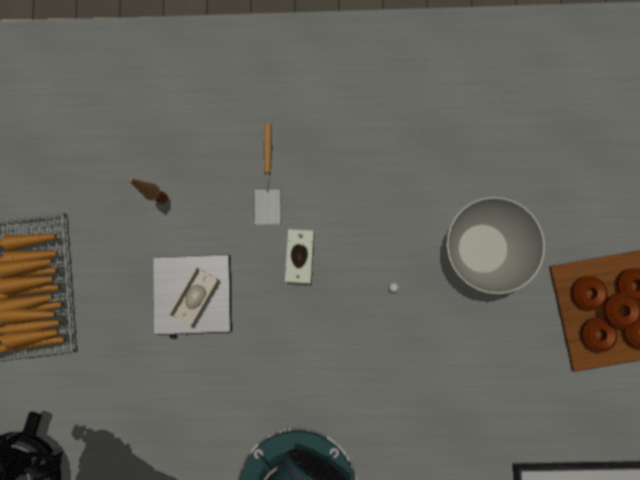

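```bash
python3 - <<'E'
from h import *
from h import cv2
p=shot('top'); q=shot('side')
im=p['image'][:,:,::-1]
def crop(im,u,v,w=70,h=70,s=5): 
    return cv2.resize(im[v-h//2:v+h//2,u-w//2:u+w//2],None,fx=s,fy=s,interpolation=cv2.INTER_CUBIC)
C=[]
for n,P in(('l',(.556,-.03,.034)),('u',(.467,.234,.05))):
    for pp in(p,q):
        u,v=np.round(proj(pp,P)[0]).astype(int); print(n,u,v, 'crop origin',u-40,v-30)
        C.append(crop(pp['image'][:,:,::-1],u,v,80,60,5))
cv2.imwrite('pics/crops.png',np.vstack([np.hstack(C[:2]),np.hstack(C[2:])]))
for n in('lower_half','upper_half','capsule'):
    for pp in(p,q):
        r=bot.trace(pp,n)
        for t in r[:1]:
            ys,xs=np.nonzero(t['region']); 
            c=np.column_stack([xs,ys]).astype(np.float32)
            print(n,round(t['conf'],2),len(xs),cv2.minAreaRect(c),xs.min(),xs.max(),ys.min(),ys.max())
E
```

```text
l 305 257 crop origin 265 227
l 292 248 crop origin 252 218
u 195 296 crop origin 155 266
u 252 179 crop origin 212 149
lower_half 0.6 1331 ((298.6988830566406, 255.72100830078125), (26.489652633666992, 53.08442306518555), 3.012787342071533) 285 313 229 282
lower_half 0.57 1660 ((292.5, 250.5), (29.0, 57.0), 90.0) 264 321 236 265
upper_half 0.59 1546 ((193.49978637695312, 297.1462097167969), (29.00570297241211, 56.074886322021484), 30.34324836730957) 168 219 268 327
upper_half 0.79 1198 ((250.7389373779297, 181.08407592773438), (55.7431755065918, 25.536685943603516), 14.620874404907227) 223 278 165 198
capsule 0.64 83 ((393.0, 287.5), (9.0, 10.0), 90.0) 388 398 283 292
capsule 0.66 173 ((258.0, 329.5), (15.0, 12.0), 90.0) 252 264 322 337
```

View pics/crops.png

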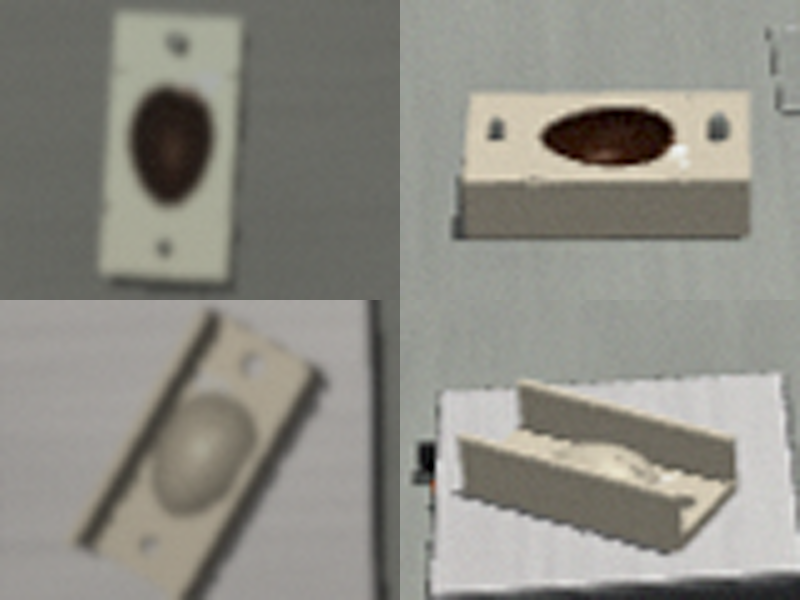

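```bash
python3 - <<'E'
from h import *
from scipy.optimize import least_squares
p=shot('top'); q=shot('side')
def T(ox,oy,L,rx=0,ry=0): return np.array([[(a-rx)/5+ox-.4,(b-ry)/5+oy-.4] for a,b in L])
def fit(name,z0,top,side,x0):
    Pt,ut=top; Ps,us=side
    def X(v,P):
        P=np.array(P,float)/1000; c,s=np.cos(v[2]),np.sin(v[2])
        return np.column_stack([v[0]+c*P[:,0]-s*P[:,1],v[1]+s*P[:,0]+c*P[:,1],z0+P[:,2]])
    def f(v,w=(1,1)): return np.r_[w[0]*(proj(p,X(v,Pt))-ut).ravel(),w[1]*(proj(q,X(v,Ps))-us).ravel()]
    for w in((1,1),(1,0),(0,1)):
        r=least_squares(f,x0,args=(w,)); print(name,w,np.round(r.x[:2]*1000,1),round(np.degrees(r.x[2]),1),'rms',round(np.sqrt(2*r.cost/len(r.fun)),2))
    print(np.round(f(least_squares(f,x0).x).reshape(-1,2),1).tolist())
# lower
fit('lower',0,([(50,0,42),(-50,0,42),(64,31,34),(64,-31,34),(-64,-31,34),(-64,31,34)],T(265,227,[(177,42),(165,248),(115,10),(243,17),(230,283),(98,273)])),
 ([(50,0,34),(-50,0,34),(-64,31,34),(64,31,34),(-64,-31,34),(64,-31,34)],T(252,218,[(718,142),(496,139),(470,92),(749,93),(462,181),(749,181)],400)),[.556,-.03,0])
fit('upper',.025,([(50,0,8),(-50,0,8)],T(155,266,[(252,362),(150,543)],0,300)),
 ([(-64,31,34),(64,31,34),(64,31,0),(-64,-31,34),(64,-31,34),(64,-31,0)],T(212,149,[(520,381),(735,440),(735,487),(460,438),(683,501),(675,552)],400,300)),[.467,.234,-.4])
# capsule
print('cap top',np.round(atz(p,(392.9,287.3),.024),4),'side',np.round(atz(q,(258,329.5),.014),4))
E
```

```text
lower (1, 1) [558.7 -17.2] -4.7 rms 0.66
lower (1, 0) [558.5 -15.7] -4.4 rms 0.22
lower (0, 1) [558.9 -20.4] -5.3 rms 0.25
[[0.7, -0.1], [0.4, -0.3], [1.1, 0.2], [0.7, 0.3], [-0.0, -0.6], [0.9, -0.2], [-0.1, -1.9], [-0.0, -1.1], [-0.1, -0.3], [-0.2, -0.8], [-0.4, -0.5], [-0.1, -0.8]]
upper (1, 1) [465.2 236.6] -30.3 rms 0.89
upper (1, 0) [466.  239.5] -29.8 rms 0.03
upper (0, 1) [465.  233.1] -30.0 rms 0.61
[[1.4, 0.3], [1.0, 0.3], [0.3, -1.1], [0.2, -1.5], [0.8, 0.1], [-0.5, -0.7], [-1.3, -1.2], [1.1, -0.2]]
cap top [ 0.4766 -0.2429  0.024 ] side [ 0.4773 -0.2486  0.014 ]
```

Call:
move_arm:
  plan:
    - [[0,0,2],[15,-38,-5],-1]
    - [[0,0,4],[31,-76,-10],-1]
    - [[0,0,6],[46,-114,-15],-1]
    - [[0,0,8],[61,-152,-20],-1]
    - [[0,0,10],[76,-190,-20],-1]
    - [[0,0,12],[91,-228,-20],-1]
    - [[0,0,14],[106,-266,-20],-1]
    - [[0,0,16],[121,-304,-20],-1]
    - [[0,0,16],[136,-342,-20],-1]
    - [[0,0,16],[151,-380,-20],-1]
  force: 25

```text
t: 2.43
ee_pos: [0.3327, 0.1162, 0.2116]
tcp_rot: [0.123, 3.138, 0.0]
contact_force: [1.8, 1.3, 0.3]
gripper_width: 0.0854
```

Call:
move_arm:
  plan:
    - [[0,0,0],[14,-36,-4],-0.4]
    - [[0,0,0],[28,-72,-8],-0.4]
    - [[0,0,0],[43,-109,-16],-0.4]
    - [[0,0,0],[58,-145,-26],-0.4]
    - [[0,0,0],[72,-181,-36],-0.4]
    - [[0,0,0],[87,-217,-50],-0.4]
    - [[0,0,0],[101,-254,-65],-0.4]
    - [[0,0,0],[116,-290,-80],-0.4]
    - [[0,0,0],[130,-326,-100],-0.4]
    - [[0,0,0],[144,-362,-120],-0.4]

```text
t: 3.27
ee_pos: [0.4758, -0.2443, 0.0928]
tcp_rot: [0.123, 3.138, -0.0]
contact_force: [-0.1, -0.5, 0.2]
gripper_width: 0.0598
```

```bash
python3 - <<'E'
from h import *
p=shot('top'); q=shot('side'); s=bot.observe(); print(s['ee_pos'],s['gripper_width'])
C=[]
for pp in(p,q):
    u,v=np.round(proj(pp,(.477,-.246,.05))[0]).astype(int); print(u-40,v-45, proj(pp,s['ee_pos']),proj(pp,(.477,-.246,.014)))
    C.append(cv2.resize(pp['image'][v-45:v+45,u-40:u+40,::-1],None,fx=5,fy=5,interpolation=cv2.INTER_CUBIC))
cv2.imwrite('pics/c2.png',np.hstack(C))
E
```

```text
[ 0.47594847 -0.2459802   0.09053356] 0.0597708638247752
356 242 [[397.88546331 287.30522642]] [[393.64565027 287.15394022]]
217 271 [[254.40545603 301.20577696]] [[257.83214482 328.52262939]]
```

View pics/c2.png

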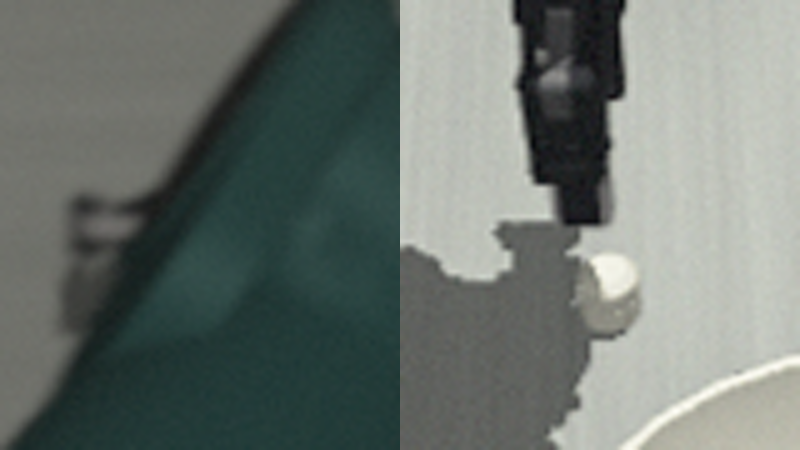

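Call:
move_arm:
  plan:
    - [[0,0,0],[0,0,-25],-0.4]
    - [[0,0,0],[1,0,-50],-0.4]
    - [[0,0,0],[1,0,-76],-0.4]
    - [[0,0,0],[1,0,-76],-0.4]
    - [[0,0,0],[1,0,-76],0.6]
    - [[0,0,0],[1,0,-76],0.6]
    - [[0,0,0],[1,0,-76],0.6]
    - [[0,0,0],[1,0,-76],0.6]
    - [[0,0,0],[1,0,-76],0.6]
    - [[0,0,0],[1,0,-76],0.6]
  force: 25

```text
t: 4.2
ee_pos: [0.4778, -0.2464, 0.0163]
tcp_rot: [0.127, 3.138, -0.001]
contact_force: [-0.3, 0.6, 7.2]
gripper_width: 0.0225
```

```bash
python3 - <<'E'
from h import *
q=shot('side'); s=bot.observe(); print(s['ee_pos'],s['gripper_width'],s['contact_force'])
u,v=np.round(proj(q,(.477,-.246,.04))[0]).astype(int)
cv2.imwrite('pics/c3.png',cv2.resize(q['image'][v-30:v+30,u-40:u+40,::-1],None,fx=5,fy=5,interpolation=cv2.INTER_CUBIC))
E
```

```text
[ 0.47779264 -0.24642961  0.01627607] 0.02245293849289421 [-0.65863853  0.63287691  7.86094399]
```

View pics/c3.png

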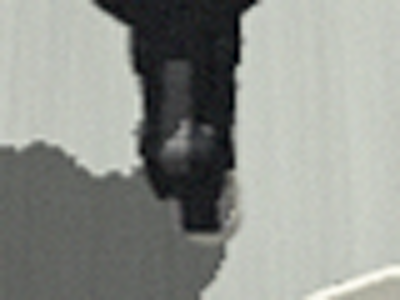

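Call:
move_arm:
  plan:
    - [[0,0,0],[0,0,5],0.6]
    - [[0,0,0],[0,0,15],0.6]
    - [[0,0,0],[0,0,35],0.6]
    - [[0,0,0],[0,0,60],0.6]
    - [[0,0,0],[10,20,90],0.6]
    - [[0,0,0],[20,45,100],0.6]
    - [[0,0,0],[30,80,100],0.6]
    - [[0,0,0],[40,115,100],0.6]
    - [[0,0,0],[50,150,100],0.6]
    - [[0,0,0],[60,170,100],0.6]

```text
t: 5.08
ee_pos: [0.538, -0.0734, 0.1178]
tcp_rot: [0.125, 3.136, -0.001]
contact_force: [0.8, -0.6, 0.2]
gripper_width: 0.0221
```

```bash
python3 - <<'E'
from h import *
q=shot('side'); s=bot.observe(); print(s['ee_pos'],s['gripper_width'],s['contact_force'])
for P in(s['ee_pos'],(.5587,-.018,.034)):
    print(proj(q,P))
cv2.imwrite('pics/c4.png',cv2.resize(q['image'][190:320,230:330,::-1],None,fx=4,fy=4,interpolation=cv2.INTER_CUBIC))
for n in('top','side'):
  pp=shot(n); print(n,[(np.round(b['location'],3).tolist(),round(b['conf'],2)) for b in bot.boxes_of(pp,'capsule')][:2])
E
```

```text
[ 0.53954919 -0.07160066  0.11780694] 0.02209121456872363 [-1.30160908  2.44435877 -0.6959549 ]
[[283.81799451 230.63386928]]
[[292.93565373 244.41457982]]
top []
side [([0.454, 0.23, 0.047], 0.24)]
```

View pics/c4.png

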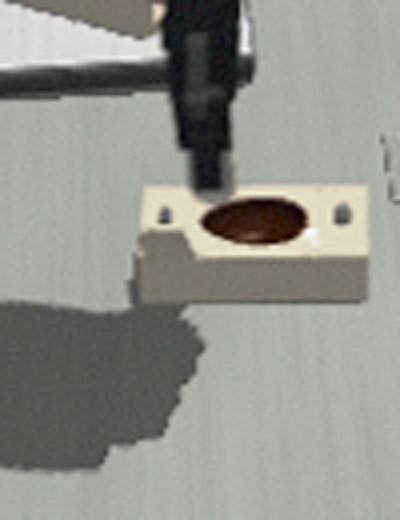

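Call:
move_arm:
  plan:
    - [[0,0,0],[7,20,0],0.6]
    - [[0,0,0],[14,40,0],0.6]
    - [[0,0,0],[19,53.5,0],0.6]
    - [[0,0,0],[19,53.5,-15],0.6]
    - [[0,0,0],[19,53.5,-30],0.6]
    - [[0,0,0],[19,53.5,-45],0.6]
    - [[0,0,0],[19,53.5,-60],0.6]
    - [[0,0,0],[19,53.5,-70],0.6]
    - [[0,0,0],[19,53.5,-77],0.6]
    - [[0,0,0],[19,53.5,-80],0.6]

```text
t: 6.17
ee_pos: [0.5566, -0.0239, 0.0366]
tcp_rot: [0.129, 3.137, -0.001]
contact_force: [-0.7, 2.5, 1.4]
gripper_width: 0.0221
```

```bash
python3 - <<'E'
from h import *
q=shot('side'); s=bot.observe(); print(s['ee_pos'],s['gripper_width'],s['contact_force'])
cv2.imwrite('pics/c5.png',cv2.resize(q['image'][190:280,240:340,::-1],None,fx=6,fy=6,interpolation=cv2.INTER_CUBIC))
E
```

```text
[ 0.55653236 -0.02380365  0.03646809] 0.022505619400334898 [ 0.34563912  1.97447803 -0.78172275]
```

View pics/c5.png

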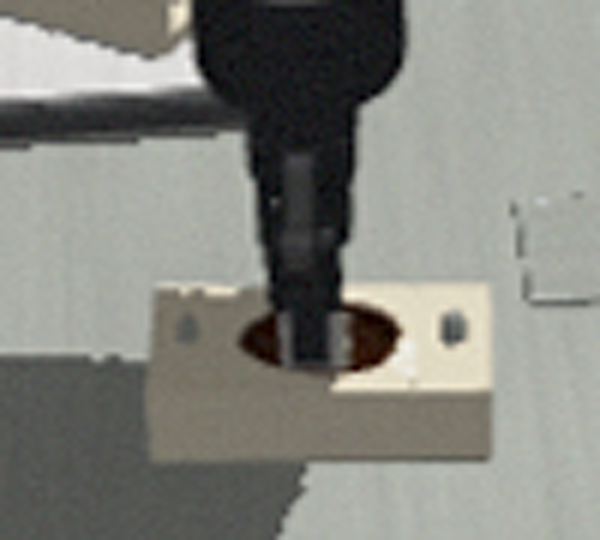

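Call:
move_arm:
  plan:
    - [[0,0,0],[1,4,0],0.6]
    - [[0,0,0],[1,4.5,-1],0.6]
    - [[0,0,0],[1,4.5,-3],0.6]
    - [[0,0,0],[1,4.5,-3],0.6]
    - [[0,0,0],[1,4.5,-3],0.3]
    - [[0,0,0],[1,4.5,-3],0.15]
    - [[0,0,0],[1,4.5,-3],0.1]
    - [[0,0,0],[1,4.5,-3],0.1]
    - [[0,0,0],[1,4.5,10],0.1]
    - [[0,0,0],[1,4.5,30],0.1]

```text
t: 7.05
ee_pos: [0.5564, -0.0191, 0.0654]
tcp_rot: [-0.129, -3.137, 0.001]
contact_force: [-0.2, -0.5, -0.1]
gripper_width: 0.0382
```

Call:
move_arm:
  plan:
    - [[0,0,0],[0,0,20],0]
    - [[0,0,-4],[-5,15,50],-1]
    - [[0,0,-7],[-15,40,80],-1]
    - [[0,0,-10],[-26,78,90],-1]
    - [[0,0,-13],[-36,112,90],-1]
    - [[0,0,-16],[-47,146,90],-1]
    - [[0,0,-19],[-58,180,90],-1]
    - [[0,0,-22],[-70,214,90],-1]
    - [[0,0,-25],[-82,240,90],-1]
    - [[0,0,-25],[-92,254,90],-1]

```text
t: 7.88
ee_pos: [0.4632, 0.2373, 0.1554]
tcp_rot: [-0.807, -3.034, -0.001]
contact_force: [-0.4, 0.2, -0.5]
gripper_width: 0.0855
```

```bash
python3 - <<'E'
from h import *
q=shot('side'); p=shot('top');s=bot.observe(); print(s['ee_pos'],s['tcp_rot'],s['gripper_width'],s['contact_force'],s['t'])
u,v=287,235
A=cv2.resize(q['image'][220:280,250:330,::-1],None,fx=5,fy=5,interpolation=cv2.INTER_CUBIC)
B=cv2.resize(p['image'][227:287,265:345,::-1],None,fx=5,fy=5,interpolation=cv2.INTER_CUBIC)
C=cv2.resize(q['image'][130:220,172:332,::-1],None,fx=5,fy=5,interpolation=cv2.INTER_CUBIC)[:300]
C=cv2.resize(q['image'][140:200,172:332,::-1],None,fx=5,fy=5,interpolation=cv2.INTER_CUBIC)
cv2.imwrite('pics/c6.png',np.vstack([np.hstack([B,A]),C]))
E
```

```text
[0.462864   0.23673294 0.15542728] [-7.99696161e-01 -3.03580359e+00 -2.78753240e-05] 0.08556760608272075 [-0.52100518 -0.78386007  0.23044023] 7.9833
```

View pics/c6.png

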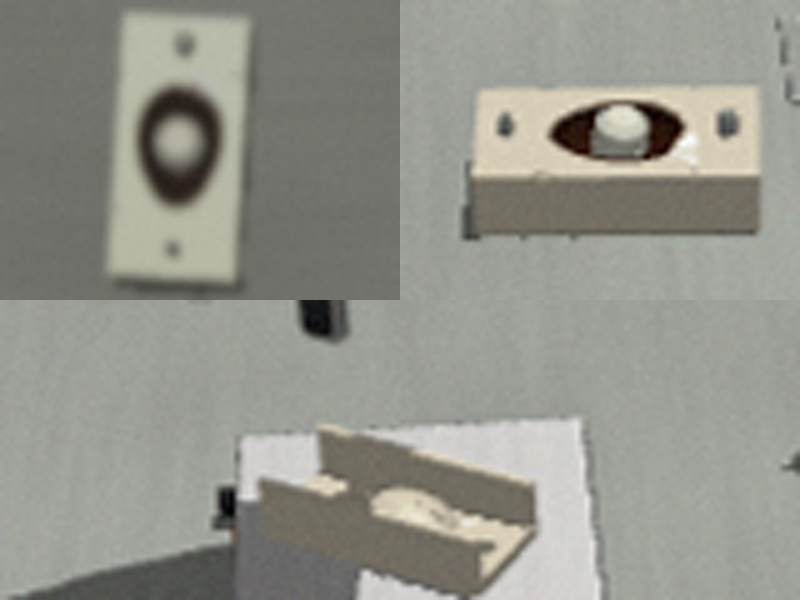

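Call:
move_arm:
  plan:
    - [[0,0,-0.5],[2,0,-30],-1]
    - [[0,0,-0.5],[2,0,-60],-1]
    - [[0,0,-0.5],[2,0,-90],-1]
    - [[0,0,-0.5],[2,0,-115],-1]
    - [[0,0,-0.5],[2,0,-128],-1]
    - [[0,0,-0.5],[2,0,-134],-1]
    - [[0,0,-0.5],[2,0,-134],-1]
    - [[0,0,-0.5],[2,0,-134],-0.6]
    - [[0,0,-0.5],[2,0,-134],-0.3]
    - [[0,0,-0.5],[2,0,-134],0]
  force: 80

```text
t: 8.82
ee_pos: [0.4658, 0.2368, 0.0229]
tcp_rot: [-0.814, -3.034, -0.002]
contact_force: [-0.4, -1.7, 5.2]
gripper_width: 0.0613
```

Call:
move_arm:
  plan:
    - [[0,0,0],[0,0,0],0]
    - [[0,0,0],[0,0,0],0]
    - [[0,0,0],[0,0,0],0]
    - [[0,0,0],[0,0,0],0]
    - [[0,0,0],[0,0,5],0]
    - [[0,0,0],[0,0,15],0]
    - [[0,0,0],[0,0,30],0]
    - [[0,0,0],[0,0,60],0]
    - [[0,0,0],[0,0,90],0]
    - [[0,0,0],[0,0,110],0]

```text
t: 9.65
ee_pos: [0.4661, 0.237, 0.1357]
tcp_rot: [0.813, 3.033, 0.003]
contact_force: [0.2, 0.8, -2.4]
gripper_width: 0.0608
```

```bash
python3 - <<'E'
from h import *
for n,(u,v),(a,b) in(('top',(299,256),(267,207)),('side',(292,250),(293,250))):
    pp=shot(n,n+'1.png'); I0=cv2.imread(f'pics/{n}0.png',0); I1=cv2.cvtColor(pp['image'],cv2.COLOR_RGB2GRAY)
    def shift(u,v,r=24,hh=34):
        t=I0[v-hh:v+hh,u-r:u+r].astype(np.float32); M=np.eye(2,3,dtype=np.float32)
        t2=I1[v-hh-0:v+hh,u-r:u+r].astype(np.float32)
        try: cc,M=cv2.findTransformECC(t,t2,M,cv2.MOTION_EUCLIDEAN,None,None,3)
        except cv2.error as e: return 'fail'
        c=M@np.array([r,hh,1]); return round(cc,3),np.round(c-[r,hh],2),round(float(np.degrees(np.arctan2(M[1,0],M[0,0]))),2)
    print(n,'lower',shift(u,v,40 if n=='side' else 24,24 if n=='side' else 34))
    for nm,P in(('spat',(.714,.062,0)),('bowl',(.572,-.444,.05)),('plate',(.40,.16,.025))):
        uu,vv=np.round(proj(pp,P)[0]).astype(int); print(nm,(uu,vv),shift(uu,vv,24,24))
E
```

```text
top lower fail
spat (np.int64(268), np.int64(196)) fail
bowl (np.int64(477), np.int64(245)) fail
plate (np.int64(228), np.int64(323)) fail
side lower fail
spat (np.int64(356), np.int64(230)) fail
bowl (np.int64(314), np.int64(399)) fail
plate (np.int64(226), np.int64(205)) fail
```

```bash
cat > sh.py <<'E'
from h import *
def shift(I0,I1,u,v,r,hh):
    t=I0[v-hh:v+hh,u-r:u+r]; M=np.eye(2,3,dtype=np.float32)
    try: cc,M=cv2.findTransformECC(t,I1[v-hh:v+hh,u-r:u+r],M,cv2.MOTION_EUCLIDEAN,(3,100,1e-5),None,3)
    except cv2.error as e: return str(e)[:80]
    c=M@np.array([r,hh,1]); return round(cc,3),np.round(c-[r,hh],2),round(float(np.degrees(np.arctan2(M[1,0],M[0,0]))),2)
E
python3 - <<'E'
from sh import *
for n,L in(('top',[(299,256,22,34),(268,196,20,40),(495,245,60,60),(225,320,20,25)]),('side',[(292,250,40,24),(356,230,24,24),(314,399,24,24),(226,205,20,20)])):
    I0=cv2.imread(f'pics/{n}0.png',0); I1=cv2.imread(f'pics/{n}1.png',0)
    for l in L: print(n,l,shift(I0,I1,*l))
E
```

```text
top (299, 256, 22, 34) (0.9, array([1.58, 0.1 ]), -0.22)
top (268, 196, 20, 40) (0.999, array([-0.01,  0.01]), -0.02)
top (495, 245, 60, 60) (1.0, array([-0., -0.]), -0.02)
top (225, 320, 20, 25) (0.352, array([  0.78, -16.5 ]), 7.92)
side (292, 250, 40, 24) (0.84, array([-0.2 ,  1.11]), -0.2)
side (356, 230, 24, 24) (0.988, array([ 0.05, -0.01]), -0.04)
side (314, 399, 24, 24) OpenCV(4.12.0) /io/opencv/modules/video/src/ecc.cpp:574: error: (-7:Iterations d
side (226, 205, 20, 20) OpenCV(4.12.0) /io/opencv/modules/video/src/ecc.cpp:589: error: (-7:Iterations d
```

Call:
move_arm:
  plan:
    - [[0,0,3],[10,-26,0],0]
    - [[0,0,6],[20,-54,0],0]
    - [[0,0,9],[30,-82,0],0]
    - [[0,0,12],[40,-110,0],0]
    - [[0,0,15],[50,-138,0],0]
    - [[0,0,18],[60,-166,0],0]
    - [[0,0,21],[70,-194,0],0]
    - [[0,0,24],[80,-222,0],0]
    - [[0,0,25.2],[88,-246,-10],0]
    - [[0,0,25.2],[92,-258,-30],0]

```text
t: 10.58
ee_pos: [0.5609, -0.0235, 0.1064]
tcp_rot: [0.132, 3.133, 0.006]
contact_force: [0.6, -0.6, -2.8]
gripper_width: 0.061
```

```bash
python3 - <<'E'
from h import *
q=shot('side','side2.png'); p=shot('top','top2.png');s=bot.observe(); print(s['ee_pos'],s['tcp_rot'],s['gripper_width'],s['contact_force'],s['t'])
A=cv2.resize(q['image'][185:275,235:345,::-1],None,fx=6,fy=6,interpolation=cv2.INTER_CUBIC)
cv2.imwrite('pics/c7.png',A)
E
```

```text
[ 0.55811952 -0.02221342  0.10278601] [-0.13587115 -3.13723336 -0.00819796] 0.060791334852618874 [-1.44246024  0.11424035 -3.14661689] 10.6833
```

View pics/c7.png

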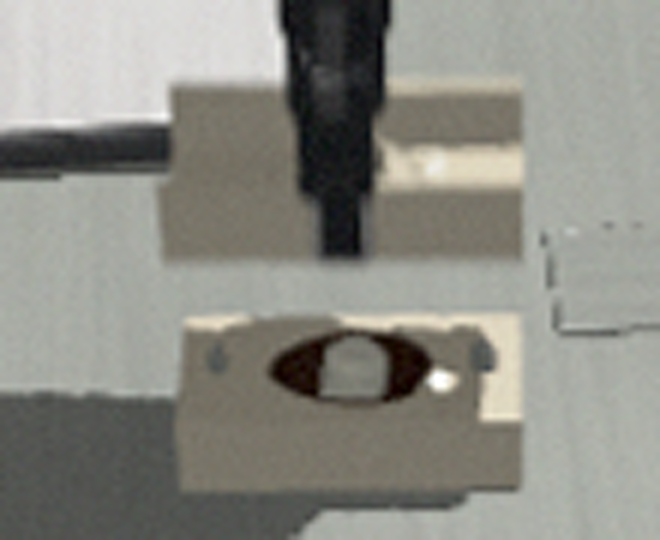

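```bash
cat > m.py <<'E'
from h import *
from scipy.optimize import least_squares
def edge_u(I,rows,u0,r=5):
    s=I[rows[0]:rows[1],u0-r:u0+r+1].mean(0); g=np.abs(np.diff(s)); g=g*(g>.25*g.max()); return u0-r+.5+(g*np.arange(len(g))).sum()/g.sum()
def edge_v(I,cols,v0,r=3): return edge_u(I.T,cols,v0,r)
E
python3 - <<'E'
from m import *
E=[];A=[]
for i in range(6):
    q=shot('side'); I=q['image'].astype(float).mean(2); s=bot.observe(); E.append(np.r_[s['ee_pos'],s['tcp_rot']*np.sign(s['tcp_rot'][1])]);A.append(I)
I=np.mean(A,0); e=np.mean(E,0); print(np.round(e,4),np.round(np.std(E,0),4))
m=dict(uR=edge_u(I,(219,226),322),uL=edge_u(I,(219,226),262),uB=edge_v(I,(301,318),229),uBl=edge_v(I,(268,284),229),
 lR=edge_u(I,(258,264),322),lL=edge_u(I,(258,264),265),lT=edge_v(I,(317,321),255),lB=edge_v(I,(270,283),266,4))
print({k:round(v,2) for k,v in m.items()})
def X(c,yaw,P):
    P=np.atleast_2d(P)/1000.; k,s=np.cos(yaw),np.sin(yaw); return np.column_stack([c[0]+k*P[:,0]-s*P[:,1],c[1]+s*P[:,0]+k*P[:,1],c[2]+P[:,2]])
yaw=np.pi/2-2*np.arctan2(e[3],e[4])-np.pi/2; print('yaw',np.degrees(yaw))
def at_v(P,Q,v):   # u on line at row v
    return P[0]+(Q[0]-P[0])*(v-P[1])/(Q[1]-P[1])
def at_u(P,Q,u): return P[1]+(Q[1]-P[1])*(u-P[0])/(Q[0]-P[0])
def pred(c,y,vm,ub):
    a=proj(q,X(c,y,[(64,-31,0),(64,-31,34),(-64,-31,0),(-64,-31,34)]))
    return at_v(a[0],a[1],vm),at_v(a[2],a[3],vm),at_u(a[0],a[2],ub),at_u(a[1],a[3],ub)
U=np.array([e[0],e[1],e[2]+.002])
pu=pred(U,yaw,222,310); print('upper pred (rob)',np.round(pu,2))
L=np.array([.5585,-.0214,0]); pl=pred(L,np.radians(-4.8),260.5,319); print('lower pred',np.round(pl,2),'lB',round(pred(L,np.radians(-4.8),260.5,276)[2],2))
for d in((.001,0,0),(0,.001,0),(0,0,.001)): print('d',np.round(np.array(pred(L+d,np.radians(-4.8),260.5,319))-pl,3), np.round(np.array(pred(U+d,yaw,222,310))-pu,3))
E
```

```text
[ 0.5589 -0.0201  0.1059  0.1317  3.1364  0.008 ] [0.0005 0.0005 0.0009 0.0016 0.0012 0.0004]
{'uR': np.float64(322.31), 'uL': np.float64(260.04), 'uB': np.float64(228.91), 'uBl': np.float64(229.14), 'lR': np.float64(321.77), 'lL': np.float64(263.97), 'lT': np.float64(254.82), 'lB': np.float64(266.52)}
yaw -4.810235083149451
upper pred (rob) [321.45 260.98 227.74 215.01]
lower pred [321.41 264.07 265.71 254.28] lB 265.89
d [ 0.446  0.451 -0.025 -0.025] [ 0.471  0.476 -0.024 -0.024]
d [-0.039  0.019 -0.297 -0.295] [-0.041  0.02  -0.289 -0.287]
d [ 0.     0.    -0.331 -0.342] [ 0.     0.    -0.368 -0.381]
```

Call:
move_arm:
  plan:
    - [[-0.3,0,0],[-0.5,-0.8,-8],0]
    - [[-0.3,0,0],[-0.5,-0.8,-18],0]
    - [[-0.3,0,0],[-0.5,-0.8,-28],0]
    - [[-0.3,0,0],[-0.5,-0.8,-38],0]
    - [[-0.3,0,0],[-0.5,-0.8,-46],0]
    - [[-0.3,0,0],[-0.5,-0.8,-52],0]
    - [[-0.3,0,0],[-0.5,-0.8,-55],0]
    - [[-0.3,0,0],[-0.5,-0.8,-55],0]
    - [[-0.3,0,0],[-0.5,-0.8,-55],0]
    - [[-0.3,0,0],[-0.5,-0.8,-55],0]

```text
t: 11.82
ee_pos: [0.5592, -0.0207, 0.0521]
tcp_rot: [0.13, 3.134, -0.001]
contact_force: [0.2, 0.6, -2.3]
gripper_width: 0.0605
```

```bash
python3 - <<'E'
from m import *
E=[];A=[];F=[]
for i in range(6):
    q=shot('side'); A.append(q['image'].astype(float)); s=bot.observe(); E.append(np.r_[s['ee_pos'],s['tcp_rot']*np.sign(s['tcp_rot'][1])]);F.append(s['contact_force'])
I=np.mean(A,0); e=np.mean(E,0); print(np.round(e,4),np.round(np.mean(F,0),1)); np.save('I3.npy',I)
c=I[205:275,248:338,::-1].astype(np.uint8); cv2.imwrite('pics/c8.png',cv2.resize(c,None,fx=8,fy=8,interpolation=cv2.INTER_CUBIC))
print('TCP proj',proj(q,e[:3]))
E
```

```text
[ 5.5910e-01 -2.0600e-02  5.2100e-02  1.3010e-01  3.1341e+00 -9.0000e-04] [ 0.1  0.1 -2.5]
TCP proj [[292.91031487 238.96149836]]
```

View pics/c8.png

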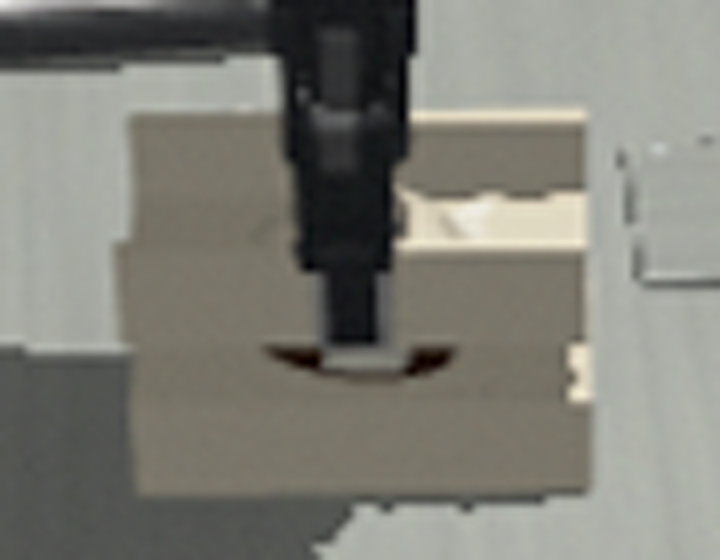

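```bash
python3 - <<'E'
from m import *
q=shot('side'); I=np.load('I3.npy').mean(2)
def hm(rows,u0,r=6):
    out=[]
    for v in range(*rows):
        s=I[v,u0-r:u0+r+1]; a,b=np.median(s[:4]),np.median(s[-4:]); h=(a+b)/2
        k=[i for i in range(len(s)-1) if (s[i]-h)*(s[i+1]-h)<=0]
        if len(k): i=k[0] if u0<300 else k[-1]; out.append(u0-r+i+(h-s[i])/(s[i+1]-s[i]))
    return round(float(np.median(out)),2),round(float(np.std(out)),2)
print('upper R',hm((238,246),321),'L',hm((238,246),263)); print('lower R',hm((258,265),322),'L',hm((256,264),264))
def X(c,yaw,P):
    P=np.atleast_2d(P)/1000.; k,s=np.cos(yaw),np.sin(yaw); return np.column_stack([c[0]+k*P[:,0]-s*P[:,1],c[1]+s*P[:,0]+k*P[:,1],c[2]+P[:,2]])
def pr(c,y,v):
    a=proj(q,X(c,np.radians(y),[(64,-31,0),(64,-31,34),(-64,-31,0),(-64,-31,34)]))
    f=lambda P,Q:round(P[0]+(Q[0]-P[0])*(v-P[1])/(Q[1]-P[1]),2)
    return f(a[0],a[1]),f(a[2],a[3])
print('pred upper',pr(np.array([.5591,-.0206,.0541]),-4.75,241.5),'lower',pr(np.array([.5585,-.0212,0]),-4.8,261),pr(np.array([.5585,-.0212,0]),-4.8,259.5))
E
```

```text
upper R (320.66, 2.55) L (262.09, 0.23)
lower R (321.59, 0.02) L (263.92, 0.26)
pred upper (np.float64(321.63), np.float64(262.75)) lower (np.float64(321.4), np.float64(264.11)) (np.float64(321.4), np.float64(263.98))
```

Call:
move_arm:
  plan:
    - [[0,0,0],[1,0,0],0]
    - [[0,0,0],[1,0,0],0]
    - [[0,0,0],[1,0,-2],0]
    - [[0,0,0],[1,0,-4],0]
    - [[0,0,0],[1,0,-6],0]
    - [[0,0,0],[1,0,-8],0]
    - [[0,0,0],[1,0,-9],0]
    - [[0,0,0],[1,0,-10],0]
    - [[0,0,0],[1,0,-10],0]
    - [[0,0,0],[1,0,-10],0]

```text
t: 13.0
ee_pos: [0.5599, -0.0206, 0.0419]
tcp_rot: [0.13, 3.134, -0.001]
contact_force: [0.6, -0.1, -2.2]
gripper_width: 0.061
```

Call:
move_arm:
  plan:
    - [[0,0,0],[0,0,-0.5],0]
    - [[0,0,0],[0,0,-1],0]
    - [[0,0,0],[0,0,-1.5],0]
    - [[0,0,0],[0,0,-2],0]
    - [[0,0,0],[0,0,-2.5],0]
    - [[0,0,0],[0,0,-3],0]
    - [[0,0,0],[0,0,-3],0]
    - [[0,0,0],[0,0,-3],0]
    - [[0,0,0],[0,0,-3],0]
    - [[0,0,0],[0,0,-3],0]

```text
t: 13.83
ee_pos: [0.5599, -0.0206, 0.0389]
tcp_rot: [0.13, 3.134, -0.001]
contact_force: [-0.3, -0.4, -2.5]
gripper_width: 0.061
```

Call:
move_arm:
  plan:
    - [[0,0,0],[0,0,-0.5],0]
    - [[0,0,0],[0,0,-1],0]
    - [[0,0,0],[0,0,-1.5],0]
    - [[0,0,0],[0,0,-2],0]
    - [[0,0,0],[0,0,-2.5],0]
    - [[0,0,0],[0,0,-3],0]
    - [[0,0,0],[0,0,-3],0]
    - [[0,0,0],[0,0,-3],0]
    - [[0,0,0],[0,0,-3],0]
    - [[0,0,0],[0,0,-3],0]

```text
t: 14.67
ee_pos: [0.56, -0.0206, 0.0359]
tcp_rot: [0.13, 3.134, -0.001]
contact_force: [0.1, -1.3, -2.1]
gripper_width: 0.0612
```

Call:
move_arm:
  plan:
    - [[0,0,0],[0,0,-0.5],0]
    - [[0,0,0],[0,0,-1],0]
    - [[0,0,0],[0,0,-1.5],0]
    - [[0,0,0],[0,0,-2],0]
    - [[0,0,0],[0,0,-2],0]
    - [[0,0,0],[0,0,-2],0]
    - [[0,0,0],[0,0,-2],0]
    - [[0,0,0],[0,0,-2],0]
    - [[0,0,0],[0,0,-2],0]
    - [[0,0,0],[0,0,-2],0]

```text
t: 15.5
ee_pos: [0.56, -0.0206, 0.0339]
tcp_rot: [0.13, 3.134, -0.001]
contact_force: [-0.2, -0.2, -1.9]
gripper_width: 0.0607
```

```bash
python3 - <<'E'
from h import *
q=shot('side'); F=[]
for i in range(4): q=shot('side'); s=bot.observe(); F.append(np.r_[s['contact_force'],s['moment'],s['ee_pos']*1000])
print(np.round(np.mean(F,0),2))
c=q['image'][205:275,248:338,::-1]; cv2.imwrite('pics/c9.png',cv2.resize(c,None,fx=8,fy=8,interpolation=cv2.INTER_CUBIC))
E
```

```text
[-1.6000e-01  1.6000e-01 -2.4900e+00 -0.0000e+00  3.0000e-02 -0.0000e+00
  5.5997e+02 -2.0620e+01  3.3920e+01]
```

View pics/c9.png

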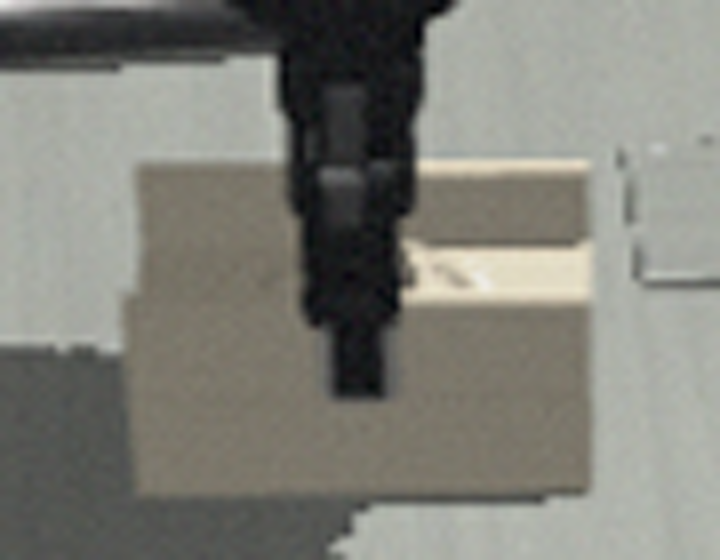

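Call:
move_arm:
  plan:
    - [[0,0,0],[0,0,-0.2],0]
    - [[0,0,0],[0,0,-0.4],0]
    - [[0,0,0],[0,0,-0.6],0]
    - [[0,0,0],[0,0,-0.8],0]
    - [[0,0,0],[0,0,-1],0]
    - [[0,0,0],[0,0,-1.2],0]
    - [[0,0,0],[0,0,-1.4],0]
    - [[0,0,0],[0,0,-1.6],0]
    - [[0,0,0],[0,0,-1.6],0]
    - [[0,0,0],[0,0,-1.6],0]

```text
t: 16.58
ee_pos: [0.56, -0.0206, 0.0323]
tcp_rot: [0.13, 3.134, -0.001]
contact_force: [-0.7, -1.0, -2.0]
gripper_width: 0.0608
```

Call:
move_arm:
  plan:
    - [[0,0,0],[0,0,-0.2],0]
    - [[0,0,0],[0,0,-0.4],0]
    - [[0,0,0],[0,0,-0.6],0]
    - [[0,0,0],[0,0,-0.8],0]
    - [[0,0,0],[0,0,-1],0]
    - [[0,0,0],[0,0,-1],0]
    - [[0,0,0],[0,0,-1],0]
    - [[0,0,0],[0,0,-1],0]
    - [[0,0,0],[0,0,-1],0]
    - [[0,0,0],[0,0,-1],0]

```text
t: 17.42
ee_pos: [0.5601, -0.0206, 0.0319]
tcp_rot: [0.13, 3.134, -0.001]
contact_force: [-2.3, 0.2, 9.1]
gripper_width: 0.0613
```

Call:
move_arm:
  plan:
    - [[0,0,0],[0,0,0],0]
    - [[0,0,0],[0,0,-0.3],0]
    - [[0,0,0],[0,0,-0.6],0]
    - [[0,0,0],[0,0,-0.6],0]
    - [[0,0,0],[0,0,-0.6],0]
    - [[0,0,0],[0,0,-0.6],0]
    - [[0,0,0],[0,0,-0.6],0]
    - [[0,0,0],[0,0,-0.6],0]
    - [[0,0,0],[0,0,-0.6],0]
    - [[0,0,0],[0,0,-0.6],0]

```text
t: 18.25
ee_pos: [0.5602, -0.0206, 0.0318]
tcp_rot: [0.13, 3.133, -0.001]
contact_force: [-3.4, 0.2, 12.6]
gripper_width: 0.061
```

Call:
move_arm:
  plan:
    - [[0,0,0],[0,0,-0.6],0]
    - [[0,0,0],[-0.1,0,-0.7],0]
    - [[0,0,0],[-0.1,0,-0.75],0]
    - [[0,0,0],[-0.1,0,-0.75],0]
    - [[0,0,0],[-0.1,0,-0.75],0]
    - [[0,0,0],[-0.1,0,-0.75],0]
    - [[0,0,0],[-0.1,0,-0.75],0]
    - [[0,0,0],[-0.1,0,-0.75],0]
    - [[0,0,0],[-0.1,0,-0.75],0]
    - [[0,0,0],[-0.1,0,-0.75],0]

```text
t: 19.08
ee_pos: [0.5602, -0.0206, 0.0318]
tcp_rot: [0.13, 3.133, -0.001]
contact_force: [-3.6, 0.1, 15.8]
gripper_width: 0.0611
```

```bash
python3 - <<'E'
from h import *
F=[]
for i in range(4): q=shot('side'); s=bot.observe(); F.append(np.r_[s['contact_force'],s['moment'],s['ee_pos']*1000])
print(np.round(F,2),s['t'])
c=q['image'][205:275,248:338,::-1]; cv2.imwrite('pics/c10.png',cv2.resize(c,None,fx=8,fy=8,interpolation=cv2.INTER_CUBIC))
E
```

```text
[[-4.8700e+00  3.8000e-01  1.5500e+01  4.5000e-01  1.3600e+00  3.0000e-02
   5.6022e+02 -2.0640e+01  3.1840e+01]
 [-4.2900e+00  4.9000e-01  1.5140e+01  4.0000e-01  1.4000e+00  4.0000e-02
   5.6021e+02 -2.0600e+01  3.1830e+01]
 [-4.1200e+00 -2.5000e-01  1.4790e+01  5.0000e-01  1.3300e+00  9.0000e-02
   5.6020e+02 -2.0610e+01  3.1850e+01]
 [-3.3500e+00  2.8000e-01  1.4920e+01  4.1000e-01  1.3500e+00  1.0000e-02
   5.6023e+02 -2.0630e+01  3.1850e+01]] 19.2833
```

View pics/c10.png

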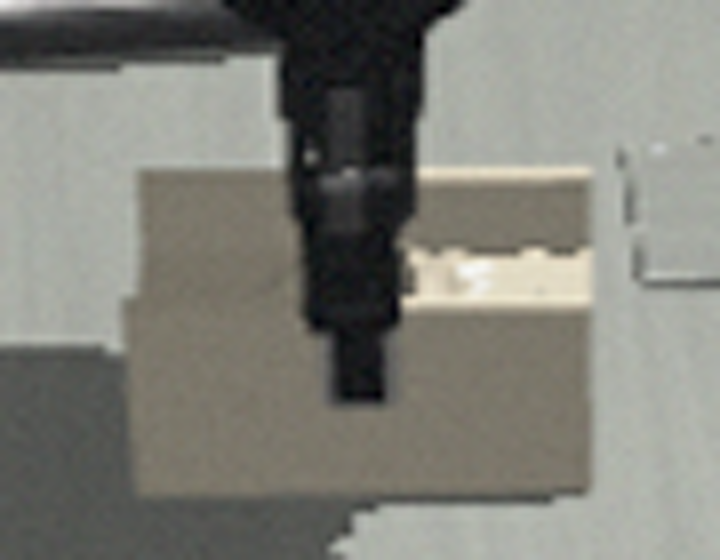

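Call:
move_arm:
  plan:
    - [[0,0.1,0],[0,0,-0.72],0]
    - [[0,0.2,0],[0,0,-0.72],0]
    - [[0,0.3,0],[0,0,-0.72],0]
    - [[0,0.4,0],[-0.1,0,-0.72],0]
    - [[0,0.4,0],[-0.1,0,-0.72],0]
    - [[0,0.4,0],[-0.1,0,-0.72],0]
    - [[0,0.4,0],[-0.1,0,-0.72],0]
    - [[0,0.4,0],[-0.1,0,-0.72],0]
    - [[0,0.4,0],[-0.1,0,-0.72],0]
    - [[0,0.4,0],[-0.1,0,-0.72],0]

```text
t: 20.12
ee_pos: [0.5601, -0.0206, 0.0318]
tcp_rot: [-0.13, -3.139, 0.001]
contact_force: [-5.9, -0.5, 15.5]
gripper_width: 0.061
```

```bash
python3 - <<'E'
from h import *
F=[]
for i in range(4): q=shot('side'); s=bot.observe(); F.append(np.r_[s['contact_force'],s['moment'],s['ee_pos']*1000,s['tcp_rot']])
print(np.round(np.mean(F,0),4),np.linalg.norm(s['tcp_rot']),s['t'])
E
```

```text
[-6.218200e+00 -5.778000e-01  1.520290e+01  4.201000e-01  1.151300e+00
  4.260000e-02  5.600592e+02 -2.060480e+01  3.183540e+01 -1.302000e-01
 -3.138700e+00  1.300000e-03] 3.1414085045062956 20.3167
```

Call:
move_arm:
  plan:
    - [[0,0,0],[-0.2,0,-0.72],0]
    - [[0,0,0],[-0.3,0,-0.72],0]
    - [[0,0,0],[-0.4,0,-0.72],0]
    - [[0,0,0],[-0.5,0,-0.72],0]
    - [[0,0,0],[-0.5,0,-0.72],0]
    - [[0,0,0],[-0.5,0,-0.72],0]
    - [[0,0,0],[-0.5,0,-0.72],0]
    - [[0,0,0],[-0.5,0,-0.72],0]
    - [[0,0,0],[-0.5,0,-0.72],0]
    - [[0,0,0],[-0.5,0,-0.72],0]

```text
t: 21.15
ee_pos: [0.5601, -0.0206, 0.0319]
tcp_rot: [0.13, 3.138, -0.001]
contact_force: [-2.4, 0.7, 12.6]
gripper_width: 0.0611
```

```bash
python3 - <<'E'
from sh import *
F=[]
for i in range(4): q=shot('side'); s=bot.observe(); F.append(np.r_[s['contact_force'],s['moment'],s['ee_pos']*1000,s['tcp_rot']])
print(np.round(np.mean(F,0),4),np.linalg.norm(s['tcp_rot']),s['t'])
p=shot('top'); I=cv2.cvtColor(p['image'],cv2.COLOR_RGB2GRAY)
print('top spat/bowl',shift(cv2.imread('pics/top0.png',0),I,268,196,20,40),shift(cv2.imread('pics/top0.png',0),I,495,245,60,60),shift(cv2.imread('pics/top0.png',0),I,150,190,22,16))
E
```

```text
[-2.731300e+00  2.954000e-01  1.209100e+01  4.232000e-01  6.383000e-01
  5.190000e-02  5.600792e+02 -2.061050e+01  3.184600e+01  1.301000e-01
  3.137600e+00 -1.100000e-03] 3.1403216875123077 21.35
top spat/bowl OpenCV(4.12.0) /io/opencv/modules/video/src/ecc.cpp:589: error: (-7:Iterations d (1.0, array([ 0., -0.]), 0.02) (1.0, array([-0.  , -0.01]), 0.03)
```

Call:
move_arm:
  plan:
    - [[0,0.05,0],[-0.6,0,-0.75],0]
    - [[0,0.05,0],[-0.6,0,-0.87],0]
    - [[0,0.05,0],[-0.6,0,-0.87],0]
    - [[0,0.05,0],[-0.6,0,-0.87],0]
    - [[0,0.05,0],[-0.6,0,-0.87],0]
    - [[0,0.05,0],[-0.6,0,-0.87],0]
    - [[0,0.05,0],[-0.6,0,-0.87],0]
    - [[0,0.05,0],[-0.6,0,-0.87],0]
    - [[0,0.05,0],[-0.6,0,-0.87],0]
    - [[0,0.05,0],[-0.6,0,-0.87],0]

```text
t: 22.23
ee_pos: [0.5601, -0.0206, 0.0319]
tcp_rot: [0.13, 3.137, -0.001]
contact_force: [-3.1, 0.2, 13.9]
gripper_width: 0.0611
```

```bash
python3 - <<'E'
from h import *
F=[]
for i in range(20): q=shot('side'); s=bot.observe(); F.append(np.r_[s['contact_force'],s['moment'],s['ee_pos']*1000])
print(np.round(F[::5],2),np.round(np.mean(F,0),2),np.linalg.norm(s['tcp_rot']),s['t'],s['gripper_width'])
a=cv2.imread('pics/side0.png')[205:275,318:395]; b=q['image'][205:275,318:395,::-1]
print('spatula region diff',np.abs(a.astype(int)-b)[:,20:].mean())
E
```

```text
[[-2.6100e+00  3.2000e-01  1.4550e+01  5.4000e-01  6.5000e-01  1.0000e-02
   5.6011e+02 -2.0630e+01  3.1840e+01]
 [-3.6500e+00  4.3000e-01  1.3600e+01  4.8000e-01  7.3000e-01  4.0000e-02
   5.6011e+02 -2.0650e+01  3.1870e+01]
 [-2.5100e+00  4.4000e-01  1.4160e+01  4.8000e-01  6.8000e-01  6.0000e-02
   5.6012e+02 -2.0620e+01  3.1830e+01]
 [-2.9900e+00 -4.8000e-01  1.2760e+01  5.0000e-01  7.2000e-01 -2.0000e-02
   5.6013e+02 -2.0600e+01  3.1840e+01]] [-2.6900e+00  3.1000e-01  1.4010e+01  5.0000e-01  6.9000e-01  2.0000e-02
  5.6011e+02 -2.0620e+01  3.1840e+01] 3.1395342049056696 23.2333 0.06091937033745895
spatula region diff 15.373851294903927
```

```bash
python3 -c "
from bench import bot
print(bot.hand_in())"
```

```text
the job is handed in; nothing more can be done
None
```

The job is handed in, at about 23 s. The capsule is inside the closed mould, and the gripper is still holding the halves pressed together.

**What I did:** I stood the capsule in the lower shell and a picture afterwards showed it upright and centred. I then lifted the upper half by its skirts, set it over the dowels wide hole to thick, and lowered it in small steps until the faces met.

**Last checks:**
- **Push:** it averaged 14.0 N over the last second, with single readings of 12.8 to 14.6 N. The highest reading reported at any time was 15.8 N.
- **Fit:** the last picture, taken before the final small corrections, shows the two halves flush and in line. The height of the pair in that picture matches the expected 68 mm.
- **Tilt:** I corrected a tool tilt of about 0.3° during pressing; about 0.1° remained at the end.
- **Bowl and cone roller:** comparing images before and after showed no movement.

**What was not clean:**
- **Lower half moved:** placing the capsule about 6 mm off in y pushed the lower half roughly 4 mm towards −y.
- **Sideways force:** about 3 N along x remained on the dowels during the final press.
- **Spatula:** the final image check on it failed because the arm covered it in the top view. A plain side-view difference was not zero, which I put down to the arm's shadow. A check before closing the mould showed no shift, its edges stayed put in later pictures, and the arm never went near it.

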